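# Tare the balance through its recessed key

### The arm

A 6-joint arm with a two-finger parallel gripper is mounted at the origin on the work surface. World frame = base frame: x ahead of the robot, y to its left, z up, the work surface at z = 0. Lengths are in m, angles in rad, forces in N, time in s.
With the tool pointing down it reaches from about 0.35 to 0.775 m from the base axis. Payload 7.3 kg.
Tool frame: the origin (TCP) lies on the centre line of the jaws, within the pads' length; the fingertips stand 11 mm ahead of it and the grasp point (between the pads) lies 8 mm behind it; z points along the fingers, y is the direction in which the jaws open and shut (so a half turn about z gives the same grasp; the last joint's range is limited). The gripper opens to 92 mm and grips with 3 to 60 N. Pads are 19 mm wide; open, the fingers measure 130 mm over their backs; the gripper's body (75 mm by 190 mm) begins 47 mm behind the grasp point.
Start: joints at [-1.474, 0.342, 1.524, -0, 1.275, -0.146], TCP at [0.126, -0.51, 0.238] pointing down, gripper open.
Joint ranges: [-2.53, 2.53], [-0.77, 2.02], [0.04, 2.7], [-1, 4.14], [0.28, 2.66], [-3.11, 3.11]. Speed limits (rad/s): [2.57, 2.57, 3.14, 3.14, 3.14, 3.14].

### API

Orientations are given as [roll, pitch, yaw] about the fixed x, y, z axes, in that order (R = Rz(yaw) Ry(pitch) Rx(roll)).
In Python, from cell import robot gives the robot as it stands.
- The arm moves only by the tool jog_arm, never from a script. Its argument "deltas" is one flat list of numbers, 6 for each row, row after row: the shift along the world's x, y, z in units of 0.1 m (1.0 is 0.1 m), then the turn, a rotation vector about the world's x, y, z in units of 90 degrees (1.0 is 90 degrees). A call has 1 to 5 rows; each row is the pose to reach, as a shift and turn from the pose commanded when the call began; what a row does not reach only later rows make up. A row lasts 1/12 s, in which the tool goes at most 41.7 mm and 7.16 degrees, less where a joint would pass 70% of its speed; a pose out of reach is approached as far as the arm can. A call with a number of a shift or a turn outside -1 to 1 is refused whole. A call with a gripper value outside its range is refused whole. "claw" is the opening, from 0 (shut) to 1 (fully open), set as the call begins (left out, the last holds). The fingers move at their own pace and stop on an object; "newtons" is the grip in N (left out, the last holds). Time passes only in rows, so rows that repeat a pose let the fingers close. It gives the time, the measured TCP pose, the force and the opening at its end, in the units of the state.
- robot.observe(): the state, without advancing time (a new reading comes with each control period).
- robot.read_camera(name): name is "scene" or "side" or "wrist"; returns the picture (480x640x3 uint8, red, green, blue); there is no depth.
- robot.camera_params(name): a dict with "fx", "fy", "cx", "cy" (pixels), "k1" (the pictures are not rectified: a ray, as slopes to the right and down, at radius r is drawn at 1 + k1 r^2 times it, then the intrinsics apply), "R" (3x3) and "t" (3): a world point X has camera coordinates R X + t. Camera axes: x right, y down, z forward; pixel columns grow to the right and rows downward; lengths in m; the calibration is good to about 2 mm. A picture is of the moment at which its call begins: read the wrist's pose just before it. camera_params takes no time and is no camera call; for the wrist camera it gives the pose at the moment of the call.
- robot.hand_in(): hands the job in, once; it reports no verdict.
The state is a dict: "time": time; "qpos": joint angles; "qvel": joint speeds; "joint_efforts": joint torques, N m; "tool_pos": TCP position; "tool_rot": TCP orientation; "contact_force": force on the tool from outside, world axes, zero at the start; "torque": the same for the moment, N m; "opening": finger opening in m.
Only numpy, scipy, OpenCV 4.12 (cv2) and the standard library are available. Lean on these libraries where they do the work, as an engineer would, in place of code of your own. Each camera call takes 0.05 s, during which the arm holds its last target. There are 200 camera calls.

### The job

Tare the balance that carries the yellow pot: with a fingertip push its blue key cover all the way open, reach into the well and press the sunken red key fully down for a moment, let it come up, then push the cover fully shut again. Pick nothing up: the pot stays on its pan, and the other balance and everything else on the bench are left as they are.

Things in the scene. Friction and masses are not known exactly. Their poses are not given: they have to be found in the camera images.
- tare_balance: the balance that carries the yellow pot: fixed white box 240 (x) by 180 (y) by 65 mm high. Origin: centre of its underside; x points from the display strip at its front edge (nearer the robot) to the round steel pan (radius 55 mm, top 76 mm above the bench, centred at x +58 mm); y to its left, the way its cover opens; z up.
- tare_well (a point): centre of the mouth of that balance's well, at balance x -55, y -35 mm, level with the flat top (65 mm above the bench); axes as the balance. The well is square, 44 by 44 mm along balance x and y, 30 mm deep. Over it the cover runs between two guide strips, 6 mm high, along y, 29 mm either side of the centre.
- tare_ridge (a point): middle of the top edge of the push ridge on that balance's cover; moves with the cover; axes as the balance
- tare_key_top (a point): centre of the top face of that balance's red tare key; moves with the key; axes as the balance
- tare_cover (a joint): the pot's balance's blue cover: m slid along balance +y, 0 = fully shut, 0.056 = fully open (stops). Plate 52 (x) by 54 (y) by 5 mm, top 71 mm above the bench; an upright push ridge across its middle is 40 mm long in x, 10 mm thick in y, 14 mm above the plate (85 mm above the bench). Friction 1.5 N; stays where left. May start up to 10 mm ajar.
- tare_key (a joint): the pot's balance's red square tare key, 26 by 26 mm, in the middle of the well: m pressed down, 0 = up, 0.006 = fully down (stop). Sprung: 1.5 N starts it, 5 N holds it down; let go, it rises by itself. Up, its top is 17 mm below the well's rim, 48 mm above the bench.
- other_balance: the balance that carries the steel weight, identical to the first and to be left alone: fixed white box 240 (x) by 180 (y) by 65 mm high. Origin: centre of its underside; x points from the display strip at its front edge (nearer the robot) to the round steel pan (radius 55 mm, top 76 mm above the bench, centred at x +58 mm); y to its left, the way its cover opens; z up.
- other_ridge (a point): middle of the top edge of the push ridge on the other balance's cover, which must stay as it is; axes as that balance
- other_key (a joint): the other balance's red square tare key, 26 by 26 mm, in the middle of the well: m pressed down, 0 = up, 0.006 = fully down (stop). Sprung: 1.5 N starts it, 5 N holds it down; let go, it rises by itself. Up, its top is 17 mm below the well's rim, 48 mm above the bench.
- pot: yellow capped sample pot, loose, radius 24, 45 mm high, standing on the pan of the balance to be tared; stays there. Its origin is the centre of its underside.
- weight: steel calibration weight, loose, radius 16, 40 mm high, on the other balance's pan. Its origin is the centre of its underside.
- rack: blue tube rack full of yellow-capped tubes, loose, 90 by 150 by 88 mm. Its origin is the centre of its underside.
- wash_bottle: white bottle with red cap, loose, radius 30, 130 mm high. Its origin is the centre of its underside.
- yellow_jar: yellow jar, loose, radius 30, 75 mm high. Its origin is the centre of its underside.
There are look-alikes about, which are no part of the job. Leave any orange, pink or purple look-alike of the pot alone.

How it is judged:
By the outcome, as a careful person would: the job done as asked, in the order asked, and still so for the second after the job is handed in, with the robot touching nothing.
It also fails if it takes over 54 s, if anything falls off the work surface, if the arm or the gripper's body presses on something with over 40 N, if the wrist force passes 120 N, or if a joint passes its speed limit or range.

## Working session

There is one attempt and no reset: what is moved stays moved. The work goes in short steps, Python scripts to look and compute and a tool call to move; the robot and the scene stay as the last step left them, time stands still between calls to the robot, and variables do not carry over. Pictures are saved under pics/ and viewed, about 8 in all and at most 12, crops included, and the job is handed in when it is done.

Besides the shell and the picture viewer there is one more tool, called after ">>>" by a JSON object that holds its "api" and its "payload". jog_arm: Moves the arm, as the interface text tells. Its arguments: {"type":"object","properties":{"deltas":{"type":"array","items":{"type":"number"}},"claw":{"type":"number"},"newtons":{"type":"number"}},"required":["deltas"]}

```bash
mkdir -p pics; ls
cat > h.py <<'E'
import numpy as np, cv2
from cell import robot
def snap(n,f):
    p=robot.camera_params(n); im=robot.read_camera(n)
    cv2.imwrite(f'pics/{f}.png',im[:,:,::-1]); np.save(f'pics/{f}.npy',p,allow_pickle=True); return im
def par(f): return np.load(f'pics/{f}.npy',allow_pickle=True).item()
def KD(p): return np.array([[p['fx'],0,p['cx']],[0,p['fy'],p['cy']],[0,0,1.]]),np.array([p['k1'],0,0,0.])
def onz(f,px,z):
    p=par(f);K,D=KD(p);R=np.array(p['R']);t=np.array(p['t'])
    u=cv2.undistortPoints(np.array(px,float).reshape(-1,1,2),K,D)[:,0]
    d=np.c_[u,np.ones(len(u))]@R; c=-R.T@t
    return c+d*((z-c[2])/d[:,2])[:,None]
def proj(f,X):
    p=par(f);K,D=KD(p)
    return cv2.projectPoints(np.array(X,float).reshape(-1,1,3),cv2.Rodrigues(np.array(p['R'],float))[0],np.array(p['t'],float),K,D)[0][:,0]
E
python3 - <<'E'
from h import *
a=snap('scene','scene0');b=snap('side','side0')
print(robot.observe())
E
```

```text
pics
{'time': 0.1, 'qpos': array([-1.47403769e+00,  3.42666157e-01,  1.52490353e+00, -1.01155068e-05,
        1.27539221e+00, -1.46029655e-01]), 'qvel': array([-0.00127802, -0.0022408 , -0.00219769, -0.00157861,  0.00020457,
       -0.00285603]), 'joint_efforts': array([ 2.34863459e-03, -4.32003415e+01, -2.44694835e+01,  7.20058288e-02,
        5.25650731e-02, -5.10323014e-05]), 'tool_pos': array([ 0.12618585, -0.50926149,  0.23711391]), 'tool_rot': array([-3.14023657e+00, -1.89670110e-04,  2.42791116e-01]), 'contact_force': array([ 0.10796647, -0.61952595,  0.46262319]), 'torque': array([ 0.00938451, -0.0443976 ,  0.07370961]), 'opening': 0.09181069911224392}
```

View pics/scene0.png

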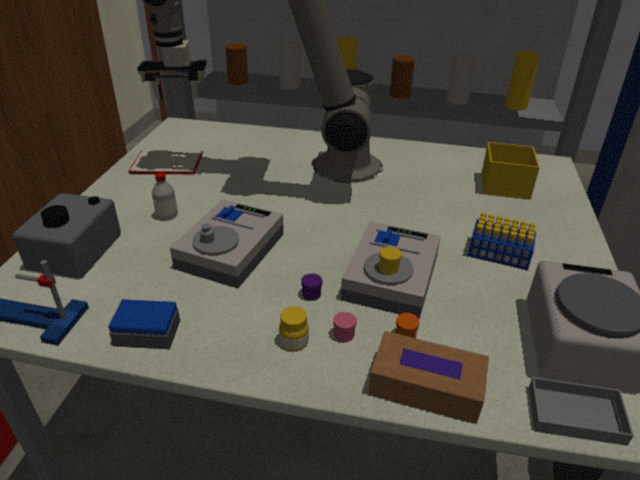

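View pics/side0.png

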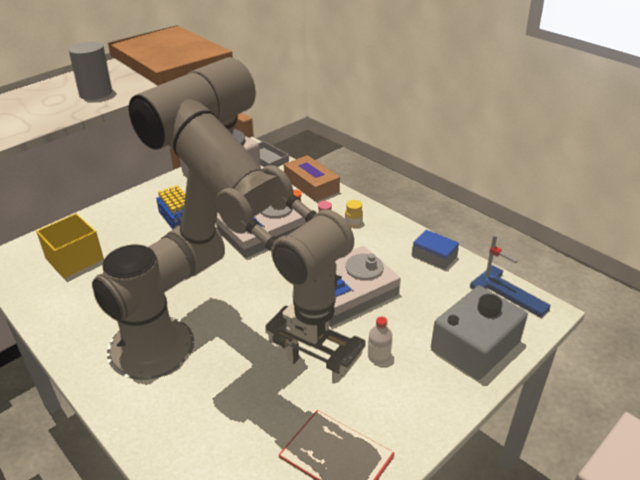

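The scene camera faces the robot, with image right = +y. Candidates for the target:
- Balance with the yellow pot, pot at (389,260) and blue cover at (388,238). This matches the description.
- Balance with the steel weight, weight at (207,233) and cover at (230,213). This is the other one.
- Yellow jar (293,328), purple (312,287), pink (344,326) and orange (407,325) look-alikes, and the large scale at right (590,310). None of these is part of the job.

I'll check the choice in a close crop.

Run:
```python
from h import *
im=cv2.imread('pics/scene0.png')[215:315,335:450]
cv2.imwrite('pics/c1.png',cv2.resize(im,None,fx=6,fy=6,interpolation=cv2.INTER_CUBIC))
```

```text
(no output)
```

View pics/c1.png

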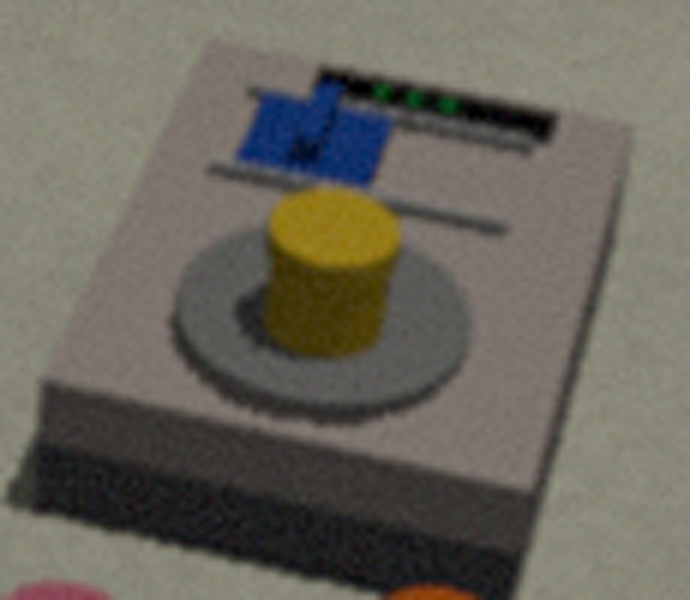

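The crop shows the yellow pot on the pan, with the blue cover's plate corners at crop (258,95), (393,118), (380,187) and (240,158). The ridge runs from (325,85) to (300,155), so this is the right balance. Next I fit its pose.

```bash
cat > fit.py <<'E'
from h import *
from scipy.optimize import least_squares
def crop2px(c): return np.array(c,float)/6+[335,215]-0.4
top=crop2px([(210,42),(632,125),(45,380),(530,487)])
B=np.array([(-.12,-.09,.065),(-.12,.09,.065),(.12,-.09,.065),(.12,.09,.065)])
def T(v,P):
    c,s=np.cos(v[2]),np.sin(v[2]);P=np.asarray(P,float)
    return np.c_[v[0]+c*P[:,0]-s*P[:,1],v[1]+s*P[:,0]+c*P[:,1],P[:,2]]
if __name__=='__main__':
    r=least_squares(lambda v:(proj('scene0',T(v,B))-top).ravel(),[.55,.1,0])
    print(r.x,r.fun.round(1)); v=r.x
    w=T(v,[(-.055,-.035,.065)])[0];print('well',w)
    cv=onz('scene0',crop2px([(258,95),(393,118),(380,187),(240,158)]),.071).mean(0)
    print('cover c',cv); c,s=np.cos(v[2]),np.sin(v[2]);d=cv-w;print('rel bal',c*d[0]+s*d[1],-s*d[0]+c*d[1])
E
python3 fit.py
```

```text
[ 0.54369464  0.19235361 -0.13143617] [-0.3 -0.5  0.4 -0.3 -0.6 -0.2  0.5  0.6]
well [0.484582   0.16486369 0.065     ]
cover c [0.48515332 0.17154276 0.071     ]
rel bal -0.00030895991683310546 0.006696334733141229
```

The cover is about 7 mm ajar. The plan is to shut the gripper and align the jaws with balance y, so the 38 x 19 mm closed fingertips fit the 44 mm well and the body clears the pot. First I travel in an arc.

>>> {"api": "jog_arm", "payload": {"deltas": [0.35,0.1,0,0,0,-0.06,0.7,0.2,0,0,0,-0.12,1,0.3,0,0,0,-0.18,1,0.3,0,0,0,-0.238], "claw": 0, "newtons": 20}}

```text
time: 0.43
tool_pos: [0.2306, -0.4775, 0.2373]
tool_rot: [-3.14, -0.002, -0.132]
contact_force: [-0.7, -0.1, -0.3]
opening: 0.0701
```

>>> {"api": "jog_arm", "payload": {"deltas": [0.25,0.25,0,0,0,0,0.5,0.5,0,0,0,0,0.75,0.75,0,0,0,0,1,1,0,0,0,0]}}

```text
time: 0.77
tool_pos: [0.327, -0.3782, 0.2373]
tool_rot: [-3.141, 0.001, -0.132]
contact_force: [0.6, -0.4, 0.0]
opening: 0.0426
```

>>> {"api": "jog_arm", "payload": {"deltas": [0.25,0.25,0,0,0,0,0.5,0.5,0,0,0,0,0.75,0.75,0,0,0,0,1,1,0,0,0,0]}}

```text
time: 1.1
tool_pos: [0.4271, -0.278, 0.2375]
tool_rot: [-3.141, 0.001, -0.131]
contact_force: [-0.6, -0.0, 0.8]
opening: 0.0163
```

>>> {"api": "jog_arm", "payload": {"deltas": [0.17,0.33,0,0,0,0,0.34,0.67,0,0,0,0,0.5,1,0,0,0,0]}}

```text
time: 1.35
tool_pos: [0.4767, -0.1777, 0.2373]
tool_rot: [-3.141, 0.001, -0.131]
contact_force: [0.7, -1.8, -0.4]
opening: 0.0011
```

>>> {"api": "jog_arm", "payload": {"deltas": [0,0.33,0,0,0,0,0,0.67,0,0,0,0,0,1,0,0,0,0]}}

```text
time: 1.6
tool_pos: [0.4759, -0.0777, 0.2372]
tool_rot: [-3.141, 0.001, -0.131]
contact_force: [0.9, -0.3, -0.5]
opening: 0.0004
```

>>> {"api": "jog_arm", "payload": {"deltas": [0,0.33,0,0,0,0,0,0.67,0,0,0,0,0,1,0,0,0,0]}}

```text
time: 1.85
tool_pos: [0.4757, 0.0221, 0.2375]
tool_rot: [3.142, 0.001, -0.131]
contact_force: [1.1, 0.1, 0.6]
opening: 0.0003
```

>>> {"api": "jog_arm", "payload": {"deltas": [0,0.33,0,0,0,0,0,0.67,0,0,0,0,0,1,0,0,0,0,0,1,0,0,0,0]}}

```text
time: 2.18
tool_pos: [0.4755, 0.1251, 0.2374]
tool_rot: [-3.14, 0.001, -0.126]
contact_force: [-1.1, 0.3, -0.6]
opening: 0.0002
```

Run:
```python
from h import *
snap('wrist','w1'); o=robot.observe(); print(o['time'],o['tool_pos'],o['tool_rot'],o['qpos'],o['opening'],o['contact_force'])
p=par('w1'); R=np.array(p['R']);print(-R.T@np.array(p['t']))
```

```text
2.2333 [0.4756767  0.12280568 0.23737065] [-3.14151128e+00  8.44379557e-04 -1.26435430e-01] [9.63373708e-02 2.81077538e-01 1.61329364e+00 2.80393974e-04
 1.24802702e+00 1.79348012e+00] 0.0004018868689800207 [-0.70088684 -1.19465636 -0.41612401]
[0.54323767 0.11524254 0.38405788]
```

View pics/w1.png

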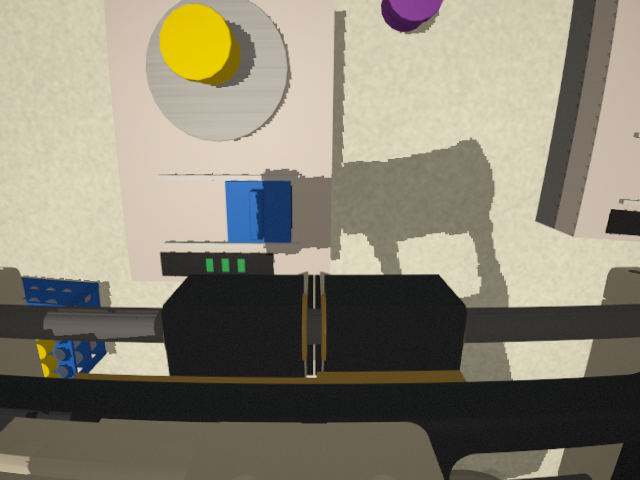

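Run:
```python
from h import *
p=par('w1');print(p['fx'],p['cx'],p['cy'],p['k1'])
y=-.129;c,s=np.cos(y),np.sin(y)
for z in (.2264,.2374,.2454,.29):
  P=[(.47567+c*a-s*b,.1228+s*a+c*b,z) for a in(.0095,-.0095) for b in(.019,-.019)]
  print(z,proj('w1',P).round().tolist())
im=cv2.imread('pics/w1.png')[150:330,110:370]
cv2.imwrite('pics/c2.png',cv2.resize(im,None,fx=3,fy=3,interpolation=cv2.INTER_CUBIC))
```

```text
383.442518755622 313.673607287266 235.90426360126403 -0.0795248528870882
0.2264 [[274.0, 271.0], [360.0, 272.0], [275.0, 311.0], [359.0, 311.0]]
0.2374 [[271.0, 281.0], [363.0, 281.0], [272.0, 323.0], [362.0, 323.0]]
0.2454 [[268.0, 288.0], [366.0, 289.0], [270.0, 332.0], [364.0, 332.0]]
0.29 [[250.0, 351.0], [386.0, 351.0], [253.0, 407.0], [382.0, 407.0]]
```

View pics/c2.png

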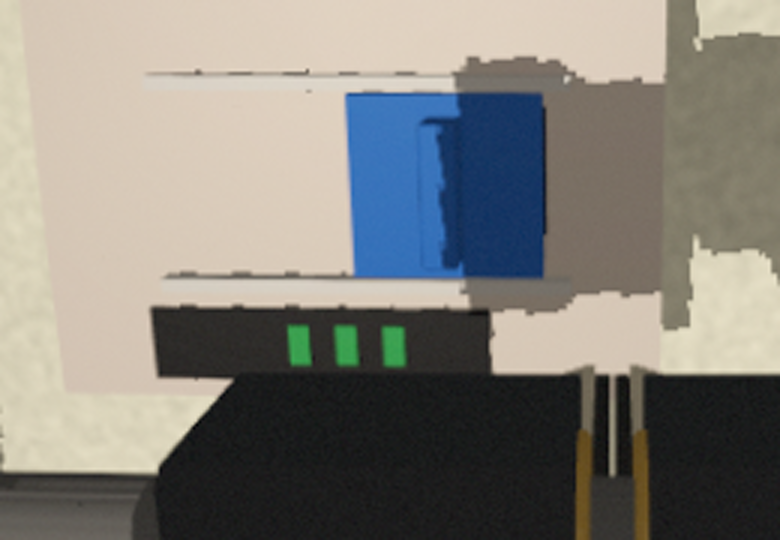

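Run:
```python
from h import *
o=[]
for n,w in(('scene',130),('side',130)):
  snap(n,n+'1'); u=proj(n+'1',[(.4757,.1228,.237)])[0]; print(n,u)
  x,y=(u-65).round().astype(int); x=max(x,0);y=max(y,0)
  print(x,y); o.append(cv2.resize(cv2.imread(f'pics/{n}1.png')[y:y+130,x:x+130],(400,400),interpolation=cv2.INTER_CUBIC))
cv2.imwrite('pics/c3.png',np.hstack(o))
```

```text
scene [372.87230205 172.39318857]
308 107
side [253.24964339 186.08757425]
188 121
```

View pics/c3.png

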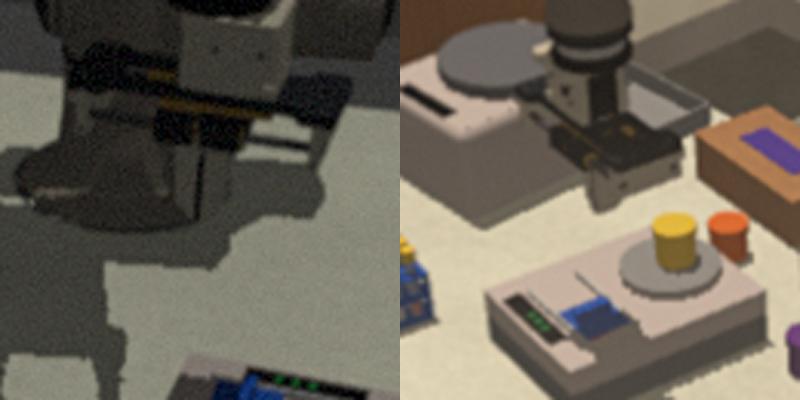

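Run:
```python
from h import *
from scipy.optimize import least_squares
f=lambda c:np.array(c,float)/3+[110,150]-.33
L=onz('w1',f([(22,2),(42,195),(63,390)]),.065);Rr=onz('w1',f([(667,2),(664,180),(661,360)]),.065)
F=onz('w1',f([(63,393),(160,393)]),.065); C=onz('w1',f([(347,94),(543,94),(543,277),(355,277)]),.071)
cm=C.mean(0)
rg=onz('w1',f([(419,122),(460,122),(419,268),(460,268)]),.085)
def inv(v,P):
  d=P[:,:2]-v[:2];c,s=np.cos(v[2]),np.sin(v[2]);return np.c_[c*d[:,0]+s*d[:,1],-s*d[:,0]+c*d[:,1]]
res=lambda v:np.r_[inv(v,L)[:,1]-.09,inv(v,Rr)[:,1]+.09,inv(v,F)[:,0]+.12,inv(v,C)[:,0]+.055-[.026,.026,-.026,-.026]]
r=least_squares(res,[.54,.19,-.13]);v=r.x
print(v,(r.fun*1e3).round(1)); 
c,s=np.cos(v[2]),np.sin(v[2])
print('well',v[0]-.055*c+.035*s,v[1]-.055*s-.035*c)
print('cover rel well mm',(inv(v,C)-[-.055,-.035]).round(4)*1e3)
print('ridge left/right',(inv(v,rg)-[-.055,-.035]).round(4)*1e3)
```

```text
[ 0.54443635  0.19130945 -0.13404057] [-0.6 -0.3  0.6  0.3  0.1 -0.1 -0.4  0.2 -0.2  0.1  0.4 -0.1]
well 0.48525231565385896 0.16397357054054887
cover rel well mm [[ 25.8  32.4]
 [ 26.1 -21.2]
 [-25.6 -20.9]
 [-26.1  32.6]]
ridge left/right [[ 20.3  10.5]
 [ 20.3  -0.3]
 [-19.4  11.8]
 [-19.3   0.7]]
```

```bash
cat > rel.py <<'E'
from h import *
o=robot.observe();p=o['tool_pos'];W=np.array([.4853,.1640]);c,s=np.cos(-.134),np.sin(-.134)
d=p[:2]-W;print('t',o['time'],'pos',p.round(4),'rot',o['tool_rot'].round(4),'rel well mm',(np.array([c*d[0]+s*d[1],-s*d[0]+c*d[1]])*1e3).round(1),'tip z',round(p[2]-.011,4),'F',o['contact_force'].round(1))
E
python3 rel.py
```

```text
t 2.3333 pos [0.476  0.1203 0.2374] rot [ 3.1409e+00  7.0000e-04 -1.2990e-01] rel well mm [ -3.4 -44.6] tip z 0.2264 F [-0.3 -0.9  0.8]
```

>>> {"api": "jog_arm", "payload": {"deltas": [0.046,0.09,-0.35,0,0,-0.002,0.046,0.09,-0.7,0,0,-0.002,0.046,0.09,-1,0,0,-0.002,0.046,0.09,-1,0,0,-0.002]}}

```text
time: 2.67
tool_pos: [0.4774, 0.1275, 0.1327]
tool_rot: [3.139, 0.011, -0.136]
contact_force: [-1.6, -0.2, -0.7]
opening: 0.0004
```

>>> {"api": "jog_arm", "payload": {"deltas": [0,0,-0.25,0,0,0,0,0,-0.4,0,0,0,0,0,-0.49,0,0,0,0,0,-0.49,0,0,0,0,0,-0.49,0,0,0]}}

```text
time: 3.08
tool_pos: [0.4816, 0.1288, 0.0897]
tool_rot: [-3.142, -0.001, -0.135]
contact_force: [-0.6, -0.0, 0.5]
opening: 0.0004
```

```bash
python3 rel.py
```

```text
t 3.0833 pos [0.4816 0.1288 0.0897] rot [-3.1415e+00 -9.0000e-04 -1.3520e-01] rel well mm [  1.  -35.3] tip z 0.0787 F [-0.6 -0.   0.5]
```

>>> {"api": "jog_arm", "payload": {"deltas": [0.01,0.1,-0.02,0,0,0,0.02,0.2,-0.02,0,0,0,0.03,0.3,-0.02,0,0,0,0.04,0.4,-0.02,0,0,0,0.05,0.45,-0.02,0,0,0]}}

```text
time: 3.5
tool_pos: [0.4867, 0.1762, 0.0875]
tool_rot: [-3.141, -0.002, -0.133]
contact_force: [1.3, -1.9, 3.9]
opening: 0.0005
```

>>> {"api": "jog_arm", "payload": {"deltas": [0.013,0.1,0,0,0,0,0.025,0.18,0,0,0,0,0.03,0.22,0,0,0,0,0.03,0.22,0,0,0,0]}}

```text
time: 3.83
tool_pos: [0.4894, 0.198, 0.0873]
tool_rot: [-3.141, -0.001, -0.133]
contact_force: [-0.1, 0.4, 2.3]
opening: 0.0006
```

```bash
python3 rel.py
```

```text
t 3.8333 pos [0.4894 0.198  0.0873] rot [-3.1408e+00 -1.5000e-03 -1.3300e-01] rel well mm [-0.5 34.2] tip z 0.0763 F [-0.1  0.4  2.3]
```

Run:
```python
from h import *
snap('wrist','w2');snap('side','side2')
u=proj('side2',[(.4853,.1640,.07)])[0].astype(int);print(u)
im=cv2.imread('pics/side2.png')[u[1]-60:u[1]+60,u[0]-60:u[0]+60]
a=cv2.imread('pics/w2.png')[60:360,100:500]
cv2.imwrite('pics/c4.png',np.hstack([cv2.resize(a,(533,400)),cv2.resize(im,(267,400))[:, :267]]) if 0 else np.hstack([cv2.resize(a,(480,360)),cv2.resize(im,(320,360))]))
```

```text
[251 225]
```

View pics/c4.png

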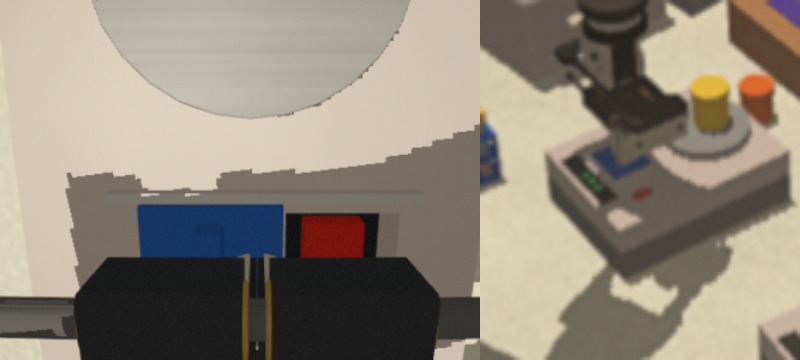

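The cover has been pushed left off the red key, with plate edges at crop columns 139 and 284, and the well and key are exposed. I'll measure how far open it is.

```bash
python3 - <<'E'
from h import *
f=lambda c:np.array(c,float)/1.2+[100,60]-.2
W=np.array([.4853,.1640]);c,s=np.cos(-.134),np.sin(-.134)
def q(P,z):
  d=onz('w2',f(P),z)[:,:2]-W;return (np.c_[c*d[:,0]+s*d[:,1],-s*d[:,0]+c*d[:,1]]*1e3).round(1)
print('cover rear corners',q([(139,206),(283,206)],.071)); print('ridge rear top',q([(195,228),(223,228)],.085))
print('well rear right',q([(379,213),(288,213)],.065),'key up',q([(302,217),(363,217)],.048))
E
python3 rel.py
```

```text
cover rear corners [[26.2 76.6]
 [26.3 23.7]]
ridge rear top [[22.1 54.3]
 [22.1 44.7]]
well rear right [[ 22.1 -13.4]
 [ 22.1  21.4]] key up [[ 15.7  14.3]
 [ 15.8 -11.4]]
t 3.9333 pos [0.4885 0.1972 0.0867] rot [-3.1416e+00  5.0000e-04 -1.3340e-01] rel well mm [-1.2 33.3] tip z 0.0757 F [-0.1  0.   0.3]
```

The cover is at about 50 mm, because the fingertips are thinner than I assumed. I'll push further to the stop.

>>> {"api": "jog_arm", "payload": {"deltas": [0.015,0.04,0,0,0,0,0.02,0.07,0,0,0,0,0.02,0.07,0,0,0,0]}}

```text
time: 4.18
tool_pos: [0.49, 0.2031, 0.0863]
tool_rot: [3.139, 0.002, -0.134]
contact_force: [-2.1, -3.2, 3.6]
opening: 0.0002
```

>>> {"api": "jog_arm", "payload": {"deltas": [0.003,0.02,0,0,0,0,0.004,0.03,0,0,0,0,0.004,0.03,0,0,0,0]}}

```text
time: 4.43
tool_pos: [0.49, 0.2037, 0.0863]
tool_rot: [3.136, 0.003, -0.133]
contact_force: [-3.1, -14.3, 5.7]
opening: 0.0004
```

```bash
python3 rel.py
```

```text
t 4.4333 pos [0.49   0.2037 0.0863] rot [ 3.1356e+00  3.1000e-03 -1.3340e-01] rel well mm [-0.6 40. ] tip z 0.0753 F [ -3.1 -14.3   5.7]
```

Stop reached: 14 N at 40 mm. Next I back off, rise, and move over the key.

>>> {"api": "jog_arm", "payload": {"deltas": [-0.01,-0.08,0,0,0,0,-0.01,-0.08,0.25,0,0,0,-0.025,-0.25,0.25,0,0,0,-0.05,-0.425,0.25,0,0,0,-0.05,-0.425,0.25,0,0,0]}}

```text
time: 4.85
tool_pos: [0.486, 0.1622, 0.1118]
tool_rot: [3.141, 0.0, -0.136]
contact_force: [0.3, 0.1, -0.9]
opening: 0.0004
```

>>> {"api": "jog_arm", "payload": {"deltas": [0,0,0,0,0,0,0,0,0,0,0,0]}}

```text
time: 5.02
tool_pos: [0.4864, 0.1644, 0.1116]
tool_rot: [-3.141, 0.0, -0.135]
contact_force: [-0.3, 0.3, 1.0]
opening: 0.0005
```

```bash
python3 rel.py
python3 - <<'E'
from h import *
snap('wrist','w3')
cv2.imwrite('pics/c5.png',cv2.resize(cv2.imread('pics/w3.png')[130:300,150:420],None,fx=2.5,fy=2.5))
E
```

```text
t 5.0167 pos [0.4864 0.1644 0.1116] rot [-3.1412e+00  1.0000e-04 -1.3470e-01] rel well mm [1.  0.5] tip z 0.1006 F [-0.3  0.3  1. ]
```

View pics/c5.png

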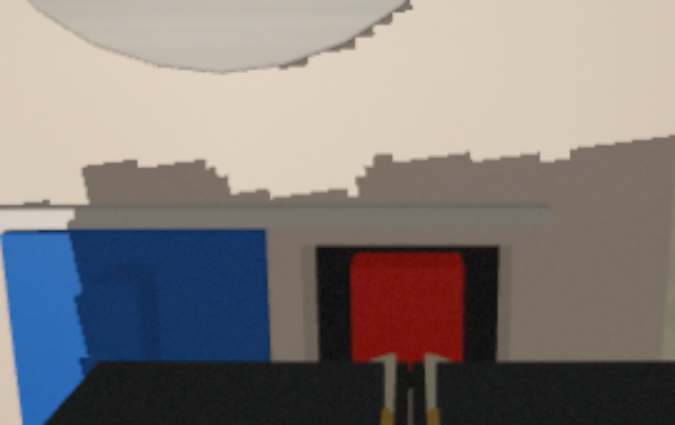

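The well is exposed with the key in its middle (crop columns 350–465), and the fingers are centred at about 411. I'll press in steps.

>>> {"api": "jog_arm", "payload": {"deltas": [-0.01,0,-0.2,0,0,0,-0.01,0,-0.4,0,0,0,-0.01,0,-0.48,0,0,0,-0.01,0,-0.52,0,0,0,-0.01,0,-0.52,0,0,0]}}

```text
time: 5.48
tool_pos: [0.4847, 0.1643, 0.0591]
tool_rot: [3.141, 0.002, -0.134]
contact_force: [-1.4, -0.1, 1.7]
opening: 0.0005
```

>>> {"api": "jog_arm", "payload": {"deltas": [0,0,-0.03,0,0,0,0,0,-0.06,0,0,0,0,0,-0.09,0,0,0,0,0,-0.1,0,0,0,0,0,-0.1,0,0,0]}}

```text
time: 5.9
tool_pos: [0.4859, 0.1643, 0.0528]
tool_rot: [-3.141, -0.003, -0.134]
contact_force: [-8.1, 0.0, 25.7]
opening: 0.0005
```

```bash
python3 rel.py
```

```text
t 5.9 pos [0.4859 0.1643 0.0528] rot [-3.1406e+00 -2.8000e-03 -1.3400e-01] rel well mm [0.6 0.4] tip z 0.0418 F [-8.1  0.  25.7]
```

The key is at its stop: tip at 41.8 mm with 25.7 N, against 42 mm expected. Now I lift straight out, then go up and over beyond the ridge.

>>> {"api": "jog_arm", "payload": {"deltas": [0,0,0.05,0,0,0,0,0,0.25,0,0,0,0,0,0.55,0,0,0,0,0,0.75,0,0,0,0,0,0.75,0,0,0]}}

```text
time: 6.32
tool_pos: [0.4881, 0.1644, 0.1292]
tool_rot: [-3.139, -0.009, -0.134]
contact_force: [0.8, 0.2, 1.1]
opening: 0.0005
```

>>> {"api": "jog_arm", "payload": {"deltas": [0.03,0.25,0,0,0,0,0.07,0.5,0,0,0,0,0.11,0.83,0,0,0,0,0.11,0.83,0,0,0,0,0.11,0.83,0,0,0,0]}}

```text
time: 6.73
tool_pos: [0.496, 0.2479, 0.124]
tool_rot: [3.141, 0.0, -0.132]
contact_force: [0.1, 0.2, -0.1]
opening: 0.0005
```

```bash
python3 rel.py
python3 - <<'E'
from h import *
snap('wrist','w4')
cv2.imwrite('pics/c6.png',cv2.resize(cv2.imread('pics/w4.png')[130:330,200:520],None,fx=2.5,fy=2.5))
E
```

```text
t 6.7333 pos [0.496  0.2479 0.124 ] rot [ 3.1412e+00  2.0000e-04 -1.3160e-01] rel well mm [-0.6 84.6] tip z 0.113 F [ 0.1  0.2 -0.1]
```

View pics/c6.png

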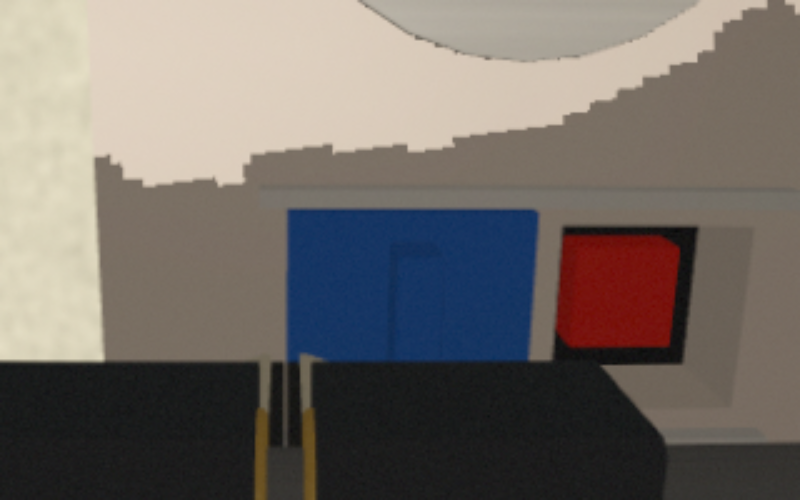

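The cover is fully open, the key is up, and the fingers are clear beyond the ridge. I'll descend and push it shut.

>>> {"api": "jog_arm", "payload": {"deltas": [0,0,-0.2,0,0,0,0,0,-0.37,0,0,0,0,0,-0.37,0,0,0,0,0,-0.37,0,0,0]}}

```text
time: 7.12
tool_pos: [0.4957, 0.2456, 0.0871]
tool_rot: [3.14, 0.002, -0.135]
contact_force: [-0.9, -0.1, -0.0]
opening: 0.0006
```

>>> {"api": "jog_arm", "payload": {"deltas": [-0.01,-0.12,0,0,0,0,-0.025,-0.24,0,0,0,0,-0.04,-0.36,0,0,0,0,-0.055,-0.48,0,0,0,0,-0.065,-0.55,0,0,0,0]}}

```text
time: 7.53
tool_pos: [0.49, 0.19, 0.0886]
tool_rot: [-3.141, -0.001, -0.135]
contact_force: [0.3, 2.9, 3.8]
opening: 0.0004
```

>>> {"api": "jog_arm", "payload": {"deltas": [-0.01,-0.06,0,0,0,0,-0.015,-0.11,0,0,0,0,-0.02,-0.15,0,0,0,0,-0.02,-0.15,0,0,0,0]}}

```text
time: 7.87
tool_pos: [0.4888, 0.1795, 0.0889]
tool_rot: [-3.135, -0.003, -0.136]
contact_force: [0.6, 16.1, 5.1]
opening: 0.0002
```

```bash
python3 rel.py
```

```text
t 7.8667 pos [0.4888 0.1795 0.0889] rot [-3.1351e+00 -2.8000e-03 -1.3610e-01] rel well mm [ 1.4 15.9] tip z 0.0779 F [ 0.6 16.1  5.1]
```

Stop reached at 15.9 mm with 16 N, as predicted for fully shut. I'll back off, rise, retreat and check.

>>> {"api": "jog_arm", "payload": {"deltas": [0.01,0.1,0,0,0,0,0.01,0.1,0.3,0,0,0,0.01,0.1,0.7,0,0,0,0.01,0.1,1,0,0,0]}}

```text
time: 8.2
tool_pos: [0.4883, 0.1868, 0.1892]
tool_rot: [3.14, 0.001, -0.134]
contact_force: [0.9, 0.2, 0.2]
opening: 0.0004
```

>>> {"api": "jog_arm", "payload": {"deltas": [-0.1,-0.3,0.3,0,0,0,-0.1,-0.6,0.5,0,0,0,-0.1,-0.7,0.5,0,0,0,-0.1,-0.7,0.5,0,0,0]}}

```text
time: 8.53
tool_pos: [0.4789, 0.1149, 0.2384]
tool_rot: [3.141, -0.002, -0.137]
contact_force: [0.7, 0.4, -1.3]
opening: 0.0004
```

```bash
python3 rel.py
python3 - <<'E'
from h import *
snap('wrist','w5');snap('scene','scene5')
a=cv2.imread('pics/w5.png')[0:320,60:460];b=cv2.imread('pics/scene5.png')[180:350,150:480]
cv2.imwrite('pics/c7.png',np.hstack([cv2.resize(a,(400,320)),cv2.resize(b,(400,320))]))
E
```

```text
t 8.5333 pos [0.4789 0.1149 0.2384] rot [ 3.1408e+00 -1.6000e-03 -1.3680e-01] rel well mm [  0.2 -49.5] tip z 0.2274 F [ 0.7  0.4 -1.3]
```

View pics/c7.png

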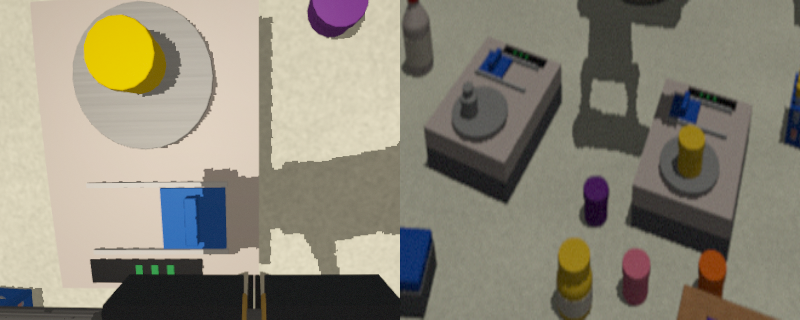

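The pot is still on the pan and the cover covers the well, with corners at crop (161,188), (226,188), (226,248) and (164,248). One numeric check, then I hand in if it is within tolerance.

Run:
```python
from h import *
W=np.array([.4853,.1640]);c,s=np.cos(-.134),np.sin(-.134)
d=onz('w5',np.array([(161,188),(226,188),(226,248),(164,248)])+[60,0],.071)[:,:2]-W
q=np.c_[c*d[:,0]+s*d[:,1],-s*d[:,0]+c*d[:,1]]*1e3;print(q.round(1),q.mean(0))
if abs(q.mean(0)[1])<2: print(robot.hand_in())
```

```text
[[ 25.9  26. ]
 [ 25.6 -27.8]
 [-25.8 -26.7]
 [-25.7  26.6]] [ 0.00111135 -0.46213168]
the job is handed in; nothing more can be done
None
```

I tared the yellow-pot balance as asked and handed the job in at about 8.6 s of the 54 s allowed; no verdict is reported.

- **Open:** I pushed the blue cover to its open stop, where it held at about 14 N. My first push stopped about 6 mm short because the fingertips are thinner than I had assumed. The wrist picture showed this, and I pushed on to the stop.
- **Press:** I pressed the red key with the tip at 41.8 mm above the bench (42 mm expected at its stop), peaking at about 26 N. About 8 N of sideways force showed during the press, which I did not look into. After I lifted out, the key appeared to be up in the picture; I did not measure its height.
- **Shut:** I pushed the cover to its closed stop, where it held at about 16 N. In the last wrist picture its centre was 0.5 mm from the well centre, which is within measuring error of fully shut.
- **Everything else:** In the final pictures the pot was still on its pan, and the other balance and the look-alikes appeared undisturbed. The arm was clear above the bench, touching nothing.

No final check failed.

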